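# Clear the marking board and hold the leg block in its corner

### The job

Pick up the scraper block and, with it and not with the fingers, sweep the three waste chips off the marking-out board onto the bench, then stand the scraper back on the bench clear of the board. Only once the board is clear, set the walnut leg block flat on it, its long side along the long fence and its end to the short fence, and press it home so that it touches both fences at once; finish while still holding it pressed there, so that it can be marked off against the rule. Leave the other tools where they lie.

Things in the scene. Friction and masses are not known exactly. Their poses are not given: they have to be found in the camera images.
- corner (a point): inner corner of the marking-out board, a white-faced plywood base 18 mm thick screwed to the bench with two brown wooden fences; the point lies on the base's top face (18 mm above the bench) where the inner faces of the fences meet. x points square into the long fence, y square into the short fence, z up; the base's open area runs from x = -180 to 0 mm and y = -240 to 0 mm, and its edges at x = -180 and y = -240 have no rim
- long_fence: fence 266 mm long (along y), 26 mm wide, standing 20 mm above the base's top face, with a steel rule let into its top; its inner face is the plane x = 0 of the corner. Origin at the centre of its underside
- short_fence: fence 172 mm long (along x), 26 mm wide, standing 20 mm above the base's top face; its inner face is the plane y = 0 of the corner, and it stops 8 mm short of the long fence (dust gap). Base and both fences are waxed: the leg block slides on them easily (friction about 0.35). Origin at the centre of its underside
- leg_block_mid (a point): centre of the leg block, a dark walnut block 48 mm (its x) by 90 mm (its y) by 54 mm tall (z up), about 0.16 kg, with a 12 by 40 mm mortise, 30 mm deep, in its top; either end may go to the short fence. It stands on the bench. Seated, its centre is 24 mm from the long fence, 45 mm from the short one, 27 mm above the base
- scraper_mid (a point): centre of the scraper block, a yellow block with a steel foot, 120 mm long (its x), 30 mm thick (its y), 54 mm tall (z up), about 0.2 kg, standing on the bench on its foot; the long upright faces do the sweeping
- chip1_mid (a point): centre of chip 1, a loose reddish wood offcut 28 by 22 by 16 mm, about 11 g, lying on the board's base at the start, 35 to 110 mm from the long fence and 75 to 180 mm from the short one
- chip2_mid (a point): centre of chip 2, a loose reddish wood offcut 28 by 22 by 16 mm, about 11 g, lying on the board's base at the start, 35 to 110 mm from the long fence and 75 to 180 mm from the short one
- chip3_mid (a point): centre of chip 3, a loose reddish wood offcut 28 by 22 by 16 mm, about 11 g, lying on the board's base at the start, 35 to 110 mm from the long fence and 75 to 180 mm from the short one
- mallet: bystander: dead-blow mallet, head 60 mm across, 300 mm long over the handle; origin under the head
- chisel: bystander: bevel chisel, 255 mm long, lying; origin under its middle
- square: bystander: combination square lying flat, 300 mm steel rule; origin under its head
- plane: bystander: bench plane, 245 by 60 mm, about 115 mm tall; origin under its middle
- glue: bystander: glue bottle with an orange cap, 64 mm across, 170 mm tall; origin under its middle
- boards: bystander: two dovetailed boards lying stacked, about 220 by 130 mm, 34 mm high; origin under the middle
- gauge: bystander: marking gauge, 200 mm stem, 58 mm tall head; origin under the middle of the stem
Things that resemble listed ones, but are neither listed nor needed, are in the scene too. Leave any green or pink look-alike of the part that bears scraper_mid alone.

How it is judged:
By the outcome, as a careful person would: the job done as asked, in the order asked, and still so for the second after the job is handed in, while the arm keeps its last pose, push and grip.
It also fails if it takes over 72 s, if anything falls off the work surface, if the arm or the gripper's body presses on something with over 40 N, if the wrist force passes 120 N, or if a joint passes its speed limit or range.

### The arm

A 7-joint arm with a two-finger parallel gripper is mounted at the origin on the work surface. World frame = base frame: x ahead of the robot, y to its left, z up, the work surface at z = 0. Lengths are in m, angles in rad, forces in N, time in s.
With the tool pointing down it reaches from about 0.425 to 0.875 m from the base axis. Payload 4.7 kg.
Tool frame: the origin (TCP) lies between the finger pads; the fingertips stand 14 mm ahead of it and the grasp point (between the pads) lies 5 mm behind it; z points along the fingers, y is the line along which they close (so a half turn about z gives the same grasp; the last joint's range is limited). The gripper opens to 85 mm and grips with 20 to 120 N. Pads are 22 mm wide; open, the fingers measure 114 mm over their backs; the gripper's body (76 mm by 85 mm) begins 54 mm behind the grasp point. The pads swing forward as they close: fully open they stand 13 mm farther back than shut.
Start: joints at [-1.112, 0.321, -0.07, 1.45, 0.023, 1.371, -0.057], TCP at [0.28, 0.587, 0.245] pointing down, gripper open.
Joint ranges: [-2.86, 2.86], [-0.3, 2.09], [-1.38, 1.24], [0.06, 2.45], [-1.56, 4.7], [0.09, 2.05], [-2.69, 2.69]. Speed limits (rad/s): [2.57, 2.57, 3.14, 3.14, 3.14, 3.14, 3.14].

### API

Orientations are given as a unit quaternion [x, y, z, w].
In Python, from cell import get_state, snapshot, hand_in, boxes_of, pinpoint gives the robot as it stands.
- The arm moves only by the tool move_arm, never from a script. Its argument "increments" is a list of rows, each a list of 3 entries, a list of its own where there are three numbers: the turn, a rotation vector about the tool's x, y, z scaled (see below), then the shift along the tool's x, y, z scaled (see below), then the finger opening in mm, from 0 to 85.4. In form: [[[wx, wy, wz], [dx, dy, dz], claw], ...]. A call has 1 to 12 rows; each row shifts and turns the commanded pose from where the row before left it, along the tool's axes as they then stand; what a row does not reach is not made up. The controller multiplies each number of a shift by 0.5 m and each number of a turn by pi/2 rad. A row lasts 1/12 s, in which the tool goes at most 41.7 mm and 7.16 degrees, less where a joint would pass 70% of its speed; a pose out of reach is approached as far as the arm can. A call with a number of a shift or a turn outside -1 to 1 is refused whole. A call with a gripper value outside its range is refused whole. The fingers move at their own pace and stop on an object; "force" is the grip in N (left out, the last holds). Time passes only in rows, so rows that do not move let the fingers close. It gives the time, the measured TCP pose, the force, the opening and the grip force at its end, in the units of the state.
- get_state(): the state, without advancing time (a new reading comes with each control period).
- snapshot(name): name is "scene" or "top"; returns a dict with "pixels" (384x512x3 uint8, blue, green, red), "fx", "fy", "cx", "cy" (pixels), "origin" and "rotation" of the camera in the world. Camera axes: x right, y up, looking along -z (the intrinsics and any distortion apply to the point x, -y, -z); pixel columns grow to the right and rows downward; lengths in m; the calibration is good to about 2 mm. A picture is of the moment at which its call begins. There is no depth.
- hand_in(): hands the job in; it is judged then, once.
Trained networks look in a picture, given as the dict that the camera call returned (one of the last four; its "shot" number tells which), for a name from the list of things; names that differ only in an ending like _2 or _b are one class to them, and where a whole thing is asked for, a point or a joint stands for the part that bears it (a point fixed in the world has none). Each returns a list of dicts, best first, with "score" (0 to 1); they miss things now and then, are a little off and sometimes report something else, mostly with a low value. They report only what shows in the picture. A call takes as long as a camera call. They do not tell look-alikes from the thing itself.
- boxes_of(picture, name): "box" ([centre column, centre row, width, height] in pixels, round what is visible of it).
- pinpoint(picture, name): "centre" ([column, row] in pixels: a listed point, or the origin of a listed thing).
The state is a dict: "time": time; "joints": joint angles; "joint_velocities": joint speeds; "joint_torque": joint torques, N m; "position": TCP position; "ee_rot": TCP orientation; "ft_force": force on the tool from outside, world axes, zero at the start; "ft_torque": the same for the moment, N m; "width": finger opening in m; "grasp_force": force on a finger pad.
Only numpy, scipy, OpenCV 4.12 (cv2) and the standard library are available. Lean on these libraries where they do the work, as an engineer would, in place of code of your own. Each camera call takes 0.05 s, during which the arm holds its last target. There are 200 camera calls.

## Working session

There is one attempt and no reset: what is moved stays moved. The work goes in short steps, Python scripts to look and compute and a tool call to move; the robot and the scene stay as the last step left them, time stands still between calls to the robot, and variables do not carry over. Pictures are saved under pics/ and viewed, at most 12 in all, crops included, and the job is handed in when it is done.

Besides the shell and the picture viewer there is one more tool, called after "Emit:" by a JSON object that holds its "method" and its "body", one argument or row to a line. move_arm: Moves the arm, as the interface text tells. Shifts and turns lie within -1 to 1; 1 stands for 0.5 m of shift or pi/2 rad of turn. Its arguments: {"type":"object","properties":{"increments":{"type":"array","items":{"type":"array"}},"force":{"type":"number"}},"required":["increments"]}

```bash
mkdir -p pics; cat > h.py <<'E'
import numpy as np, cv2
from cell import *
from scipy.spatial.transform import Rotation as R
def rot(p):
    r=np.array(p["rotation"]); return r if r.shape==(3,3) else R.from_quat(r).as_matrix()
def ray(p,px):
    d=np.array([(px[0]-p["cx"])/p["fx"],-(px[1]-p["cy"])/p["fy"],-1.])
    return np.array(p["origin"]),rot(p)@d
def at(p,px,z):
    o,d=ray(p,px); return o+d*(z-o[2])/d[2]
def proj(p,X):
    c=rot(p).T@(np.array(X)-p["origin"]); return [p["cx"]-p["fx"]*c[0]/c[2],p["cy"]+p["fy"]*c[1]/c[2]]
E
python3 - <<'E'
from h import *
print(get_state())
for n in("scene","top"):
    p=snapshot(n); print({k:v for k,v in p.items() if k!="pixels"})
    cv2.imwrite(f"pics/{n}0.png",cv2.resize(p["pixels"],(800,600),interpolation=cv2.INTER_CUBIC))
    for k,z in [("corner",.018),("long_fence",.018),("short_fence",.018),("leg_block_mid",.027),("scraper_mid",.027),("chip1_mid",.026)]:
        for d in pinpoint(p,k)[:5]:
            print(n,k,round(d["score"],2),np.round(d["centre"],1),np.round(at(p,d["centre"],z),4))
E
```

```text
{'time': 0.0, 'joints': array([-1.11186106,  0.32184339, -0.07012781,  1.45169992,  0.02260629,
        1.37078743, -0.05689635]), 'joint_velocities': array([ 0.00163143,  0.00308504, -0.00054446, -0.00118737,  0.00089529,
       -0.00111364, -0.00046207]), 'joint_torque': array([ 4.20469987e-04, -4.93584359e+01, -3.82186370e-01, -3.14331937e+01,
        1.29756541e-02,  1.12881421e-02,  6.59326631e-06]), 'position': array([0.27949853, 0.58626366, 0.24419805]), 'ee_rot': array([ 2.20550738e-01,  9.75375016e-01, -9.60097122e-04, -1.70190459e-04]), 'ft_force': array([ 0.5952146 , -0.43671379,  0.33083935]), 'ft_torque': array([ 0.0265957 ,  0.00281978, -0.02950469]), 'grasp_force': 0.0, 'width': 0.08561850472264808}
{'fx': 366.9098914874331, 'fy': 366.9098914874331, 'cx': 258.7908379285019, 'cy': 188.46584731680522, 'origin': array([1.09664076, 0.95739139, 0.76351196]), 'rotation': array([0.12985446, 0.46129726, 0.84214198, 0.24726411]), 'shot': 1}
scene long_fence 0.96 [237.  213.6] [0.6272 0.0674 0.018 ]
scene long_fence 0.72 [212.7 134.5] [ 0.4073 -0.5606  0.018 ]
scene long_fence 0
[... 608 characters left out ...]
 -0.03115066,  1.89577313]), 'rotation': array([ 0.07270411, -0.07371167, -0.69033464,  0.71604384]), 'shot': 2}
top corner 0.92 [201.2 166.9] [0.6167 0.2075 0.018 ]
top long_fence 0.79 [231.9 162.3] [0.6407 0.0839 0.018 ]
top long_fence 0.39 [230.2 178.3] [0.5735 0.0876 0.018 ]
top short_fence 0.51 [204.4 192.9] [0.5094 0.1881 0.018 ]
top leg_block_mid 0.77 [332.7 231.8] [ 0.3702 -0.326   0.027 ]
top scraper_mid 0.83 [363.7 256.3] [ 0.2787 -0.447   0.027 ]
top scraper_mid 0.65 [338.4 173. ] [ 0.6096 -0.3481  0.027 ]
top scraper_mid 0.52 [297.2 238.4] [ 0.3391 -0.1869  0.027 ]
top scraper_mid 0.26 [333.8 231. ] [ 0.3735 -0.3303  0.027 ]
top chip1_mid 0.58 [231.5 177.4] [0.5755 0.082  0.026 ]
```

View pics/scene0.png

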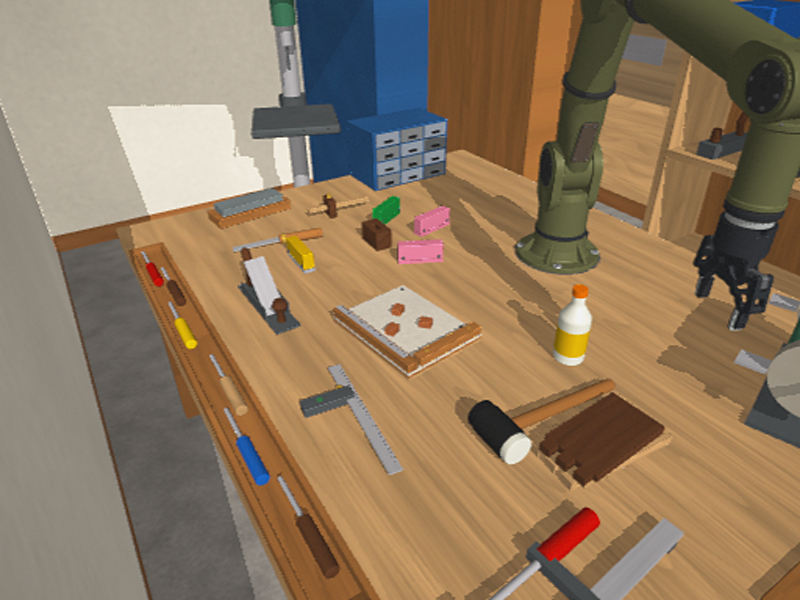

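View pics/top0.png

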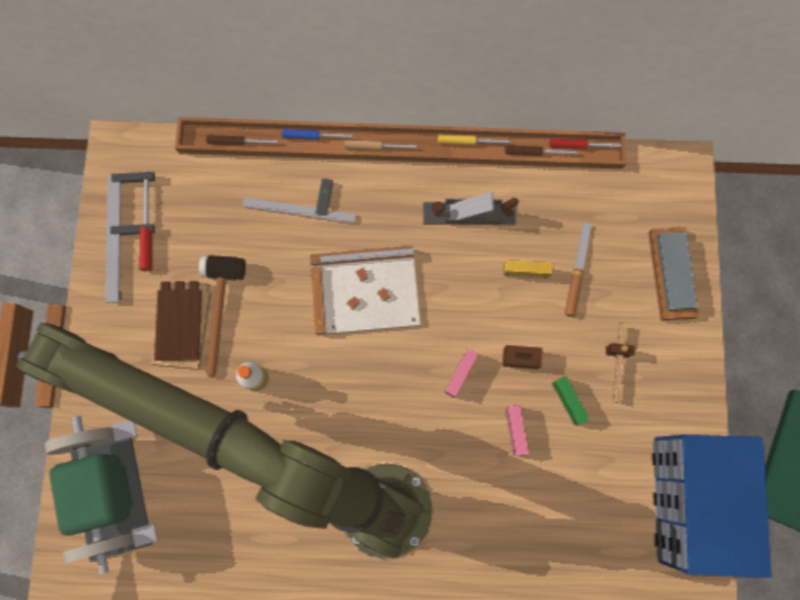

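The scene view shows the yellow scraper at about (298,252), the leg block at (377,234) and the board with three chips around (405,320). In the top view the scraper is at (527,268), the leg at (522,357), and the corner is upper left at (325,265). The pink and green look-alikes stay where they are. Next I'll fit box silhouettes in both views.

```bash
cat >> h.py <<'E'
from scipy.optimize import minimize
S=6
def hullpx(p,q,dims,z0,z1,org):
    x,y,a=q; c,s=np.cos(a),np.sin(a)
    X=[[x+c*u-s*v,y+s*u+c*v,z] for u in(dims[0],dims[1]) for v in(dims[2],dims[3]) for z in(z0,z1)]
    P=np.array([proj(p,k) for k in X])
    return cv2.convexHull((((P-org+.5)*S-.5)*16).astype(np.int32))
def crop(p,X,r):
    c=np.round(proj(p,X)).astype(int)-r
    return p["pixels"][c[1]:c[1]+2*r,c[0]:c[0]+2*r],c
def fit(views,q0,dims,z0,z1):
    """views: (p,mask,org); mask uint8 255, at native size"""
    M=[cv2.resize(m,None,fx=S,fy=S,interpolation=cv2.INTER_LINEAR)>127 for _,m,_ in views]
    def cost(q):
        t=0
        for (p,_,o),m in zip(views,M):
            h=np.zeros(m.shape,np.uint8); cv2.fillConvexPoly(h,hullpx(p,q,dims,z0,z1,o),1,shift=4)
            t+=1-(m&(h>0)).sum()/(m|(h>0)).sum()
        return t/len(views)
    best=None
    for da in(-.25,0,.25):
        q=np.add(q0,[0,0,da]); r=minimize(cost,q,method="Nelder-Mead",options=dict(initial_simplex=[q,q+[.015,0,0],q+[0,.015,0],q+[0,0,.15]],xatol=1e-4,fatol=1e-5))
        if best is None or r.fun<best.fun: best=r
    return best.x,best.fun
def biggest(m):
    n,l,s,_=cv2.connectedComponentsWithStats(m.astype(np.uint8)); k=1+np.argmax(s[1:,4]); return ((l==k)*255).astype(np.uint8)
def mask(img,kind):
    b,g,r=[img[...,i].astype(int) for i in range(3)]
    h,s,v=[a.astype(int) for a in cv2.split(cv2.cvtColor(img,cv2.COLOR_BGR2HSV))]
    if kind=="white": m=(s<60)&(v>150)
    if kind=="yellow": m=(h>20)&(h<32)&(s>170)&(v>90)
    if kind=="walnut": m=(v<110)&(s>70)&(r>b+10)
    m=biggest(m)
    if kind!="yellow":
        m=cv2.drawContours(m,[max(cv2.findContours(m,0,2)[0],key=cv2.contourArea)],-1,255,-1)
    return m
E
cat > fit0.py <<'E'
from h import *
ps=[snapshot("scene"),snapshot("top")]
T=[("white",[.617,.2075,0.06],(-.18,0,-.24,0),.018,.018,.02,[.53,.085,.018],(45,40)),
   ("yellow",[.61,-.348,1.55],(-.06,.06,-.015,.015),.012,.054,.027,[.61,-.348,.03],(25,25)),
   ("walnut",[.385,-.33,0.],(-.024,.024,-.045,.045),0,.054,.027,[.385,-.33,.03],(25,25))]
rows=[]
for kind,q0,d,z0,z1,_,c,rr in T:
    V=[];vis=[]
    for p,r in zip(ps,rr):
        im,o=crop(p,c,r); V.append((p,mask(im,kind),o)); vis.append(im)
    for sub in (V,V[:1],V[1:]):
        q,f=fit(sub,q0,d,z0,z1); print(kind,len(sub),np.round(q,4),round(f,3))
        if len(sub)==2:
            row=[]
            for (p,m,o),im in zip(V,vis):
                big=cv2.resize(im,None,fx=S,fy=S,interpolation=cv2.INTER_NEAREST)
                cv2.polylines(big,[hullpx(p,q,d,z0,z1,o)],True,(255,0,255),1,shift=4)
                mm=cv2.resize(m,None,fx=S,fy=S); cs,_=cv2.findContours(((mm>127)*255).astype(np.uint8),0,2); cv2.drawContours(big,cs,-1,(255,255,0),1)
                row.append(cv2.resize(big,(300,300) ) if kind!="white" else cv2.resize(big,(400,400)))
            rows.append(row)
a=np.hstack(rows[0])[:, :800]; b=np.hstack(rows[1]+rows[2]); b=cv2.resize(b,(800,200))
cv2.imwrite("pics/fit0.png",np.vstack([a,b]))
for p in ps:
    im,o=crop(p,[.53,.085,.018],40)
    w=mask(im,"white"); hsv=cv2.cvtColor(im,cv2.COLOR_BGR2HSV)
    m=((cv2.erode(w,np.ones((3,3)))>0)&(hsv[...,1]>90)).astype(np.uint8)
    n,l,s,c=cv2.connectedComponentsWithStats(m)
    for k in range(1,n):
        if s[k,4]>6: print("chip",s[k,4],np.round(at(p,c[k]+o,.026),4))
E
python3 fit0.py
```

```text
white 2 [0.6084 0.1881 0.1251] 0.076
white 1 [0.6115 0.172  0.1256] 0.093
white 1 [0.6059 0.1891 0.1329] 0.024
yellow 2 [ 0.6135 -0.3406  1.5282] 0.272
yellow 1 [ 0.6143 -0.3406  1.543 ] 0.123
yellow 1 [ 0.6169 -0.344   1.667 ] 0.413
walnut 2 [ 0.3838 -0.3303 -0.0844] 0.081
walnut 1 [ 0.3847 -0.3291 -0.1129] 0.059
walnut 1 [ 0.3827 -0.3301 -0.0473] 0.088
chip 55 [0.5338 0.0273 0.026 ]
chip 60 [0.509  0.1038 0.026 ]
chip 66 [0.5845 0.0857 0.026 ]
chip 33 [0.585  0.0827 0.026 ]
chip 34 [0.5351 0.025  0.026 ]
chip 32 [0.5107 0.1013 0.026 ]
```

View pics/fit0.png

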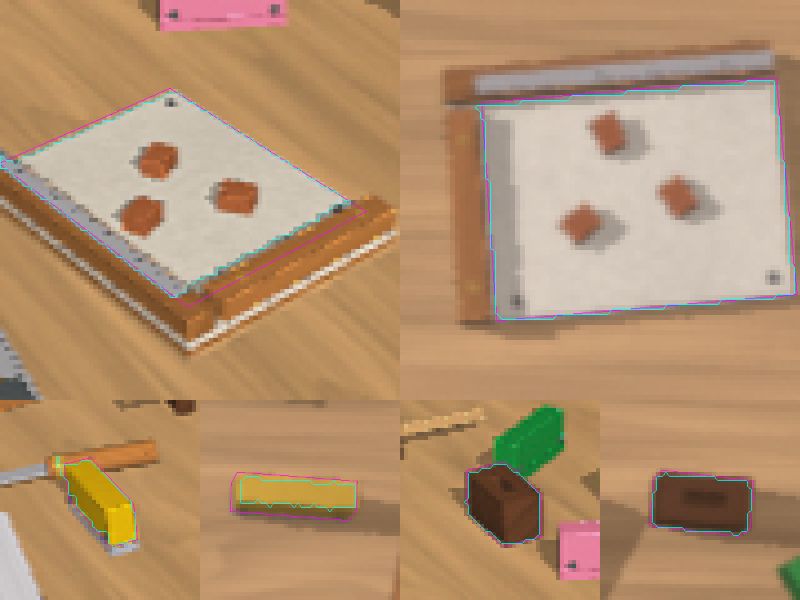

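The top-view board fit is tight: corner at about (0.606, 0.189), yaw 0.13. The scraper is near (0.614, -0.341) and lies almost along y. The leg is at (0.384, -0.330). I'll start by moving toward the scraper.

Emit:
{"method": "move_arm", "body": {
  "increments": [
    [[0,0,0],[-0.062,-0.048,0],70],
    [[0,0,0],[-0.062,-0.048,0],70],
    [[0,0,0],[-0.062,-0.048,0],70],
    [[0,0,0],[-0.062,-0.048,0],70],
    [[0,0,0],[-0.062,-0.048,0],70],
    [[0,0,0],[-0.062,-0.048,0],70],
    [[0,0,0],[-0.062,-0.048,0],70],
    [[0,0,0],[-0.062,-0.048,0],70],
    [[0,0,0],[-0.062,-0.048,0],70],
    [[0,0,0],[-0.062,-0.048,0],70],
    [[0,0,0],[-0.062,-0.048,0],70],
    [[0,0,0],[-0.062,-0.048,0],70]
  ],
  "force": 40
}}

```text
time: 1.8
position: [0.4922, 0.1649, 0.2458]
ee_rot: [0.221, 0.975, 0.0, 0.0]
ft_force: [-0.0, 0.7, -0.3]
width: 0.0697
grasp_force: 0.0
```

```bash
cat >> h.py <<'E'
def to(target,yang=None,turn_first=False):
    """tool-axis units to reach target TCP xyz; yang = wanted world angle of tool y (mod pi). Tool kept down."""
    s=get_state(); Rm=R.from_quat(s["ee_rot"]).as_matrix()
    a=np.arctan2(Rm[1,1],Rm[0,1]); d=0
    if yang is not None: d=(yang-a+np.pi/2)%np.pi-np.pi/2
    Rt=R.from_euler("z",d).as_matrix()@Rm if turn_first else Rm
    # tilt error
    tilt=Rm.T@np.cross(Rm[:,2],[0,0,-1])
    print("t",round(s["time"],2),"pos",np.round(s["position"],4),"yang",round(a,4),"w",round(s["width"],4),"gf",round(s["grasp_force"],1),"F",np.round(s["ft_force"],1))
    print(" j",np.round(s["joints"],2)," turn z units",round(-d/(np.pi/2),4),"shift units",np.round(Rt.T@(np.array(target)-s["position"])/.5,4),"tilt units",np.round(tilt/(np.pi/2),4))
E
python3 -c "
from h import *
to([.614,-.341,.15],-.02);to([.614,-.341,.15],-.02,True)"
```

```text
t 1.8 pos [0.4922 0.1649 0.2458] yang 1.1261 w 0.0697 gf 0.0 F [-0.   0.7 -0.3]
 j [-0.63  0.04  0.26  1.78 -0.01  1.32  0.76]  turn z units 0.7296 shift units [-0.6551 -0.8087  0.1911] tilt units [ 0.0007  0.0003 -0.    ]
t 1.8 pos [0.4922 0.1649 0.2458] yang 1.1261 w 0.0697 gf 0.0 F [-0.   0.7 -0.3]
 j [-0.63  0.04  0.26  1.78 -0.01  1.32  0.76]  turn z units 0.7296 shift units [-1.0066  0.2636  0.1924] tilt units [ 0.0007  0.0003 -0.    ]
```

Emit:
{"method": "move_arm", "body": {
  "increments": [
    [[0,0,0],[-0.0468,-0.0578,0],70],
    [[0,0,0],[-0.0468,-0.0578,0],70],
    [[0,0,0],[-0.0468,-0.0578,0],70],
    [[0,0,0],[-0.0468,-0.0578,0],70],
    [[0,0,0],[-0.0468,-0.0578,0],70],
    [[0,0,0],[-0.0468,-0.0578,0],70],
    [[0,0,0],[-0.0468,-0.0578,0],70],
    [[0,0,0],[-0.0468,-0.0578,0],70],
    [[0,0,0],[-0.0468,-0.0578,0],70],
    [[0,0,0],[-0.0468,-0.0578,0],70],
    [[0,0,0],[-0.0468,-0.0578,0],70],
    [[0,0,0],[-0.0468,-0.0578,0],70]
  ]
}}

```text
time: 2.8
position: [0.5962, -0.2686, 0.2455]
ee_rot: [0.22, 0.975, 0.0, 0.0]
ft_force: [1.0, -0.3, 0.8]
width: 0.0696
grasp_force: 0.0
```

Emit:
{"method": "move_arm", "body": {
  "increments": [
    [[0,0,0],[-0.0468,-0.0578,0],70],
    [[0,0,0],[-0.0468,-0.0578,0],70],
    [[0,0,0.073],[0,0,0.019],70],
    [[0,0,0.073],[0,0,0.019],70],
    [[0,0,0.073],[0,0,0.019],70],
    [[0,0,0.073],[0,0,0.019],70],
    [[0,0,0.073],[0,0,0.019],70],
    [[0,0,0.073],[0,0,0.019],70],
    [[0,0,0.073],[0,0,0.019],70],
    [[0,0,0.073],[0,0,0.019],70],
    [[0,0,0.073],[0,0,0.019],70],
    [[0,0,0.073],[0,0,0.019],70]
  ]
}}

```text
time: 3.8
position: [0.6135, -0.3392, 0.1499]
ee_rot: [0.716, 0.698, 0.0, 0.0]
ft_force: [0.0, -0.3, 0.5]
width: 0.0698
grasp_force: 0.0
```

```bash
python3 -c "
from h import *
to([.614,-.341,.054],-.02)
p=snapshot('scene');q=snapshot('top')
a,_=crop(p,[.614,-.341,.08],50);b,_=crop(q,[.614,-.341,.1],32)
cv2.imwrite('pics/g1.png',np.hstack([cv2.resize(a,(400,400),interpolation=2),cv2.resize(b,(400,400),interpolation=2)]))"
```

```text
t 3.8 pos [ 0.6135 -0.3392  0.1499] yang -0.0259 w 0.0698 gf 0.0 F [ 0.  -0.3  0.5]
 j [-0.09  0.59  0.81  1.45 -0.43  1.28  0.73]  turn z units -0.0038 shift units [-0.0036  0.0011  0.1918] tilt units [ 0.0002 -0.0002  0.    ]
```

View pics/g1.png

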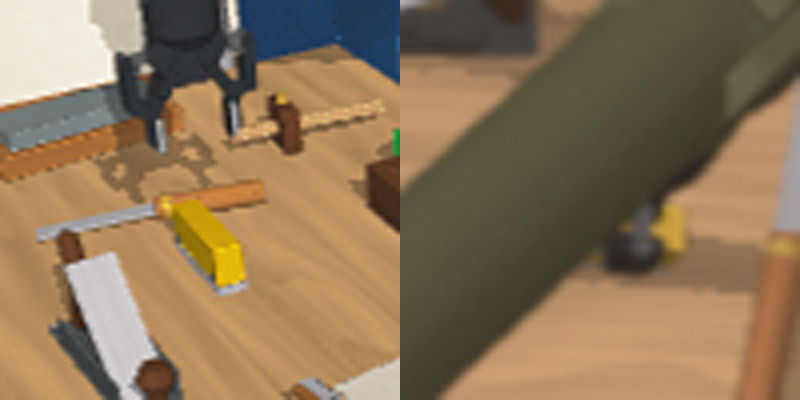

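The scene crop shows the open fingers straddling the line above the yellow scraper, which sits at about (210,250) in the crop. I'll descend and close.

Emit:
{"method": "move_arm", "body": {
  "increments": [
    [[0,0,-0.004],[-0.0036,0.001,0.03],70],
    [[0,0,0],[0,0,0.04],70],
    [[0,0,0],[0,0,0.04],70],
    [[0,0,0],[0,0,0.04],70],
    [[0,0,0],[0,0,0.04],70],
    [[0,0,0],[0,0,0.03],70],
    [[0,0,0],[0,0,0],70],
    [[0,0,0],[0,0,0],20],
    [[0,0,0],[0,0,0],20],
    [[0,0,0],[0,0,0],20],
    [[0,0,0],[0,0,0],20],
    [[0,0,0],[0,0,0],20]
  ],
  "force": 50
}}

```text
time: 4.9
position: [0.6147, -0.3421, 0.0422]
ee_rot: [0.712, 0.702, 0.001, 0.001]
ft_force: [0.2, 0.2, 5.3]
width: 0.0293
grasp_force: 50.5
```

Emit:
{"method": "move_arm", "body": {
  "increments": [
    [[0,0,0],[0,0,0],20],
    [[0,0,0],[0,0,0],20],
    [[0,0,0],[0,0,0],20],
    [[0,0,0],[0,0,0],20]
  ]
}}

```text
time: 5.23
position: [0.6147, -0.3421, 0.0422]
ee_rot: [0.712, 0.702, 0.0, 0.001]
ft_force: [-1.3, 1.1, 6.2]
width: 0.029
grasp_force: 50.8
```

```bash
python3 -c "
from h import *
to([.614,-.341,.15])"
```

```text
t 5.23 pos [ 0.6147 -0.3421  0.0422] yang -0.0142 w 0.029 gf 50.8 F [-1.3  1.1  6.2]
 j [-0.05  0.69  0.75  1.53 -0.51  1.11  0.79]  turn z units 0.0 shift units [ 0.0019 -0.0007 -0.2156] tilt units [0.0017 0.0008 0.    ]
```

Scraper gripped at 29 mm. Lift and turn it.

Emit:
{"method": "move_arm", "body": {
  "increments": [
    [[0,0,0],[0,0,-0.04],20],
    [[0,0,0],[0,0,-0.06],20],
    [[0,0,0],[0,0,-0.06],20],
    [[0,0,-0.0728],[0,0,-0.06],20],
    [[0,0,-0.0728],[0,0,-0.02],20],
    [[0,0,-0.0728],[0,0,0],20],
    [[0,0,-0.0728],[0,0,0],20],
    [[0,0,-0.0728],[0,0,0],20],
    [[0,0,-0.0728],[0,0,0],20],
    [[0,0,-0.0728],[0,0,0],20],
    [[0,0,-0.0728],[0,0,0],20],
    [[0,0,-0.0728],[0,0,0],20]
  ]
}}

```text
time: 6.23
position: [0.6133, -0.3409, 0.1597]
ee_rot: [0.272, 0.962, 0.0, -0.001]
ft_force: [0.2, -0.1, -1.6]
width: 0.029
grasp_force: 50.0
```

Emit:
{"method": "move_arm", "body": {
  "increments": [
    [[0,0,-0.0728],[0,0,0],20],
    [[0,0,-0.0728],[0,0,0],20],
    [[0,0,-0.0728],[0,0,0],20],
    [[0,0,-0.0728],[0,0,0],20],
    [[0,0,-0.0728],[0,0,0],20],
    [[0,0,-0.0728],[0,0,0],20]
  ]
}}

```text
time: 6.73
position: [0.6133, -0.341, 0.1597]
ee_rot: [-0.068, 0.998, 0.0, -0.0]
ft_force: [0.1, -0.2, -1.2]
width: 0.0291
grasp_force: 50.0
```

```bash
python3 -c "
from h import *
to([.5395,.1581,.161],1.70)"
```

```text
t 6.73 pos [ 0.6133 -0.341   0.1597] yang 1.7067 w 0.0291 gf 50.0 F [ 0.1 -0.2 -1.2]
 j [ 0.13  0.51  0.47  1.43 -0.23  1.26  2.33]  turn z units 0.0043 shift units [ 0.011   1.0089 -0.0018] tilt units [ 0.0005 -0.0006  0.    ]
```

Emit:
{"method": "move_arm", "body": {
  "increments": [
    [[0,0,0.004],[0.001,0.03,0],20],
    [[0,0,0],[0.001,0.06,0],20],
    [[0,0,0],[0.001,0.075,0],20],
    [[0,0,0],[0.001,0.075,0],20],
    [[0,0,0],[0.001,0.075,0],20],
    [[0,0,0],[0.001,0.075,0],20],
    [[0,0,0],[0.001,0.075,0],20],
    [[0,0,0],[0.001,0.075,0],20],
    [[0,0,0],[0.001,0.075,0],20],
    [[0,0,0],[0.001,0.075,0],20],
    [[0,0,0],[0.001,0.075,0],20],
    [[0,0,0],[0,0.075,0],20]
  ]
}}

```text
time: 7.73
position: [0.5552, 0.0764, 0.1602]
ee_rot: [-0.062, 0.998, 0.0, -0.0]
ft_force: [1.5, -0.5, -1.6]
width: 0.0291
grasp_force: 50.0
```

Emit:
{"method": "move_arm", "body": {
  "increments": [
    [[0,0,0],[0,0.075,0.0],20],
    [[0,0,0],[0,0.075,0],20],
    [[0,0,0],[0,0.06,0],20],
    [[0,0,0],[0,0.03,0],20],
    [[0,0,0],[0,0,0.05],20],
    [[0,0,0],[0,0,0.05],20],
    [[0,0,0],[0,0,0],20],
    [[0,0,0],[0,0,0],20]
  ]
}}

```text
time: 8.4
position: [0.54, 0.1931, 0.1089]
ee_rot: [-0.062, 0.998, -0.001, -0.002]
ft_force: [0.9, 0.5, -1.2]
width: 0.0296
grasp_force: 49.8
```

```bash
python3 - <<'E'
from h import *
to([.5395,.1581,.0625],1.70)
p=snapshot('scene')
s=get_state()
# fit scraper yaw/pos in the scene view
im,o=crop(p,[.53,.11,.06],55)
z=s["position"][2]-.0422
try:
    m=mask(im,'yellow'); q,f=fit([(p,m,o)],[.5395,.1581,.13],(-.06,.06,-.015,.015),z+.012,z+.054); print(np.round(q,4),f)
except Exception as e: print(e)
cv2.imwrite('pics/s1.png',cv2.resize(im,(600,600),interpolation=2))
E
```

```text
t 8.4 pos [0.54   0.1931 0.1089] yang 1.6944 w 0.0296 gf 49.8 F [ 0.9  0.5 -1.2]
 j [-0.58  0.27  0.22  1.81 -0.06  1.07  1.36]  turn z units -0.0035 shift units [ 0.0093 -0.0692  0.093 ] tilt units [-0.0009 -0.0025  0.    ]
[0.5375 0.1947 0.1514] 0.34165212058310135
```

View pics/s1.png

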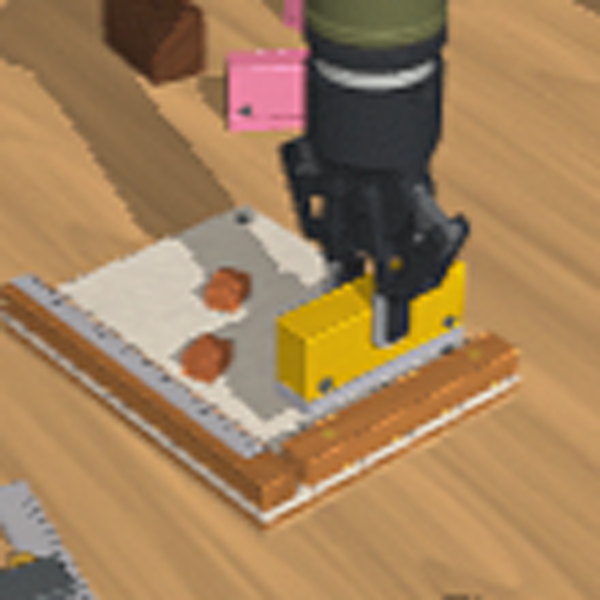

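The scene crop shows the scraper parallel to the short fence above it, with two chips at (228,290) and (207,357) and the third hidden behind. I moved about 35 mm too far in y, so I'll correct that and descend.

Emit:
{"method": "move_arm", "body": {
  "increments": [
    [[0,0,-0.0035],[0.0046,-0.035,0],20],
    [[0,0,0],[0.0046,-0.034,0],20],
    [[0,0,0],[0,0,0],20],
    [[0,0,0],[0,0,0.03],20],
    [[0,0,0],[0,0,0.03],20],
    [[0,0,0],[0,0,0.02],20],
    [[0,0,0],[0,0,0.008],20],
    [[0,0,0],[0,0,0.004],20],
    [[0,0,0],[0,0,0],20],
    [[0,0,0],[0,0,0],20]
  ]
}}

```text
time: 9.28
position: [0.5419, 0.1594, 0.0652]
ee_rot: [-0.065, 0.998, 0.0, 0.001]
ft_force: [0.3, 0.1, -1.8]
width: 0.029
grasp_force: 50.0
```

```bash
python3 - <<'E'
from h import *
to([.5395,.1581,.061],1.70)
E
```

```text
t 9.28 pos [0.5419 0.1594 0.0652] yang 1.7002 w 0.029 gf 50.0 F [ 0.3  0.1 -1.8]
 j [-0.53  0.3   0.23  1.87 -0.08  0.98  1.43]  turn z units 0.0001 shift units [ 0.0051 -0.0019  0.0083] tilt units [0.0002 0.0009 0.    ]
```

Emit:
{"method": "move_arm", "body": {
  "increments": [
    [[0,0,0],[0.005,-0.002,0.003],20],
    [[0,0,0],[0,0,0.003],20],
    [[0,0,0],[0,0,0.002],20],
    [[0,0,0],[0,0,0],20]
  ]
}}

```text
time: 9.62
position: [0.5388, 0.1577, 0.0603]
ee_rot: [-0.065, 0.998, 0.0, -0.0]
ft_force: [0.3, 0.3, -2.3]
width: 0.0295
grasp_force: 50.0
```

```bash
python3 - <<'E'
from h import *
to([.5395,.1581,.061],1.70)
E
```

```text
t 9.62 pos [0.5388 0.1577 0.0603] yang 1.7001 w 0.0295 gf 50.0 F [ 0.3  0.3 -2.3]
 j [-0.53  0.3   0.23  1.88 -0.08  0.97  1.43]  turn z units 0.0001 shift units [-0.0015  0.0005 -0.0015] tilt units [ 0. -0.  0.]
```

Foot just at the base. Sweep along -y of the corner.

Emit:
{"method": "move_arm", "body": {
  "increments": [
    [[0,0,0],[0,-0.015,0],20],
    [[0,0,0],[0,-0.03,0],20],
    [[0,0,0],[0,-0.03,0],20],
    [[0,0,0],[0,-0.03,0],20],
    [[0,0,0],[0,-0.03,0],20],
    [[0,0,0],[0,-0.03,0],20],
    [[0,0,0],[0,-0.03,0],20],
    [[0,0,0],[0,-0.03,0],20],
    [[0,0,0],[0,-0.03,0],20],
    [[0,0,0],[0,-0.03,0],20],
    [[0,0,0],[0,-0.03,0],20],
    [[0,0,0],[0,-0.015,0],20]
  ]
}}

```text
time: 10.62
position: [0.5603, -0.0089, 0.0605]
ee_rot: [-0.063, 0.998, -0.001, 0.0]
ft_force: [-0.7, -0.2, -1.0]
width: 0.0293
grasp_force: 49.9
```

```bash
python3 - <<'E'
from h import *
C=np.array([.606,.189]);e=np.array([-.1296,.9916]);x=np.array([.9916,.1296])
t=C-.07*x-.26*e; to([t[0],t[1],.061],1.70)
p=snapshot('scene');q=snapshot('top')
a,_=crop(p,[.53,.05,.03],50);b,_=crop(q,[.53,.05,.05],40)
cv2.imwrite('pics/s2.png',np.hstack([cv2.resize(a,(400,400),interpolation=2),cv2.resize(b,(400,400),interpolation=2)]))
E
```

```text
t 10.62 pos [ 0.5603 -0.0089  0.0605] yang 1.6974 w 0.0293 gf 49.9 F [-0.7 -0.2 -1. ]
 j [-0.31  0.3   0.32  1.89 -0.11  0.97  1.76]  turn z units -0.0017 shift units [-0.0024 -0.1394 -0.0008] tilt units [-0.0008  0.0002  0.    ]
```

View pics/s2.png

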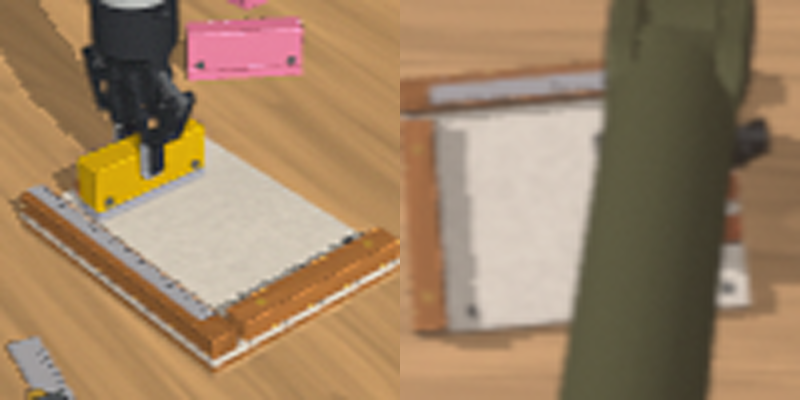

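The swept part of the board is white behind the scraper. The chips are in front of it, at about (735,190-225) in the top crop. I'll carry on past the edge and then lift.

Emit:
{"method": "move_arm", "body": {
  "increments": [
    [[0,0,0],[0,-0.02,0],20],
    [[0,0,0],[0,-0.02,0],20],
    [[0,0,0],[0,-0.025,0],20],
    [[0,0,0],[0,-0.025,0],20],
    [[0,0,0],[0,-0.025,0],20],
    [[0,0,0],[0,-0.025,0],20],
    [[0,0,0],[0,-0.02,0],20],
    [[0,0,0],[0,-0.01,0],20],
    [[0,0,0],[0,0,0],20],
    [[0,0,0],[0,0,-0.03],20],
    [[0,0,0],[0,0,-0.06],20],
    [[0,0,0],[0,0,-0.06],20]
  ]
}}

```text
time: 11.72
position: [0.5699, -0.0913, 0.1351]
ee_rot: [-0.064, 0.998, -0.0, -0.002]
ft_force: [1.0, -0.0, -1.6]
width: 0.029
grasp_force: 49.8
```

```bash
python3 - <<'E'
from h import *
to([.56,-.28,.12],1.70)
p=snapshot('scene');q=snapshot('top')
a,_=crop(p,[.55,.0,.03],60);b,_=crop(q,[.53,.0,.05],50)
cv2.imwrite('pics/s3.png',np.hstack([cv2.resize(a,(400,400),interpolation=2),cv2.resize(b,(400,400),interpolation=2)]))
E
```

```text
t 11.72 pos [ 0.5699 -0.0913  0.1351] yang 1.6993 w 0.029 gf 49.8 F [ 1.  -0.  -1.6]
 j [-0.21  0.26  0.37  1.78 -0.1   1.13  1.89]  turn z units -0.0005 shift units [ 0.068  -0.3717  0.0305] tilt units [-0.0001 -0.002  -0.    ]
```

View pics/s3.png

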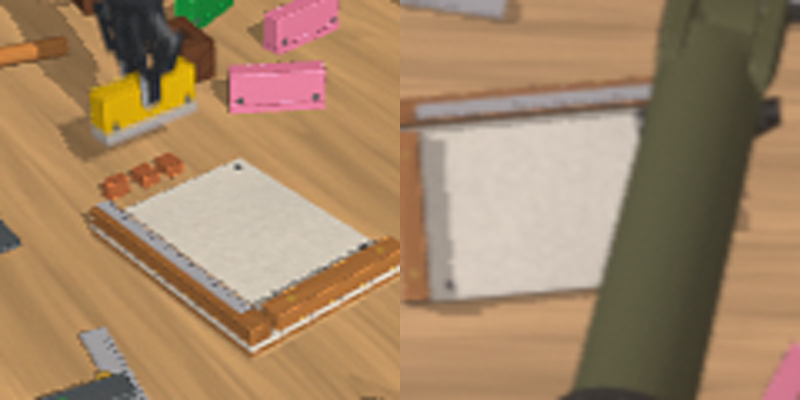

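All three chips lie on the bench beyond the rimless edge, at about (117,185), (145,175) and (170,163) in the scene crop, and the board is white and clear. I'll stand the scraper down further out along -y.

Emit:
{"method": "move_arm", "body": {
  "increments": [
    [[0,0,0],[0.004,-0.04,0],20],
    [[0,0,0],[0.004,-0.06,0],20],
    [[0,0,0],[0.004,-0.06,0],20],
    [[0,0,0],[0.004,-0.06,0],20],
    [[0,0,0],[0.004,-0.06,0],20],
    [[0,0,0],[0,-0.04,0],20],
    [[0,0,0],[0,0,0.04],20],
    [[0,0,0],[0,0,0.05],20],
    [[0,0,0],[0,0,0.05],20],
    [[0,0,0],[0,0,0.025],20],
    [[0,0,0],[0,0,0],20],
    [[0,0,0],[0,0,0],20]
  ]
}}

```text
time: 12.82
position: [0.5813, -0.2505, 0.0522]
ee_rot: [-0.064, 0.998, 0.0, -0.001]
ft_force: [0.3, -0.3, -0.7]
width: 0.0289
grasp_force: 49.9
```

```bash
python3 - <<'E'
from h import *
to([.58,-.25,.042],1.70)
E
```

```text
t 12.82 pos [ 0.5813 -0.2505  0.0522] yang 1.6998 w 0.0289 gf 49.9 F [ 0.3 -0.3 -0.7]
 j [ 0.03  0.47  0.42  1.71 -0.21  1.01  2.22]  turn z units -0.0001 shift units [0.0024 0.0013 0.0205] tilt units [ 0.0002 -0.001  -0.    ]
```

Emit:
{"method": "move_arm", "body": {
  "increments": [
    [[0,0,0],[0,0,0.01],20],
    [[0,0,0],[0,0,0.008],20],
    [[0,0,0],[0,0,0.003],20],
    [[0,0,0],[0,0,0],20],
    [[0,0,0],[0,0,0],45],
    [[0,0,0],[0,0,0],65],
    [[0,0,0],[0,0,0],80],
    [[0,0,0],[0,0,0],80],
    [[0,0,0],[0,0,-0.02],80],
    [[0,0,0],[0,0,-0.05],80],
    [[0,0,0],[0,0,-0.06],80],
    [[0,0,0],[0,0,-0.06],80]
  ]
}}

```text
time: 13.82
position: [0.5814, -0.2501, 0.1387]
ee_rot: [-0.064, 0.998, 0.0, -0.0]
ft_force: [0.8, 0.2, 0.5]
width: 0.0802
grasp_force: 0.0
```

```bash
python3 - <<'E'
from h import *
to([.3838,-.33,.16],-.09)
to([.3838,-.33,.16],-.09+np.pi/2)
E
```

```text
t 13.82 pos [ 0.5814 -0.2501  0.1387] yang 1.6999 w 0.0802 gf 0.0 F [0.8 0.2 0.5]
 j [ 0.01  0.37  0.44  1.64 -0.17  1.17  2.19]  turn z units -0.8605 shift units [ 0.4125 -0.1076 -0.0422] tilt units [ 0.0002 -0.0005  0.    ]
t 13.82 pos [ 0.5814 -0.2501  0.1387] yang 1.6999 w 0.0802 gf 0.0 F [0.8 0.2 0.5]
 j [ 0.01  0.37  0.44  1.64 -0.17  1.17  2.19]  turn z units 0.1395 shift units [ 0.4125 -0.1076 -0.0422] tilt units [ 0.0002 -0.0005  0.    ]
```

Scraper released. Next I'll go to the leg block and turn so the fingers close across its 48 mm side.

Emit:
{"method": "move_arm", "body": {
  "increments": [
    [[0,0,0],[0.04,-0.01,-0.04],80],
    [[0,0,0],[0.07,-0.018,0],80],
    [[0,0,0],[0.07,-0.018,0],80],
    [[0,0,0],[0.07,-0.018,0],80],
    [[0,0,0],[0.07,-0.018,0],80],
    [[0,0,0],[0.06,-0.016,0],80],
    [[0,0,0],[0.03,-0.008,0],80],
    [[0,0,0.076],[0,0,0],80],
    [[0,0,0.076],[0,0,0],80],
    [[0,0,0.076],[0,0,0],80],
    [[0,0,0.076],[0,0,0],80],
    [[0,0,0.076],[0,0,0],80]
  ]
}}

```text
time: 14.82
position: [0.3862, -0.329, 0.1581]
ee_rot: [0.234, 0.972, 0.0, 0.001]
ft_force: [-0.5, 0.1, -0.0]
width: 0.08
grasp_force: 0.0
```

Emit:
{"method": "move_arm", "body": {
  "increments": [
    [[0,0,0.076],[0,0,0],80],
    [[0,0,0.076],[0,0,0],80],
    [[0,0,0.076],[0,0,0],80],
    [[0,0,0.076],[0,0,0],80],
    [[0,0,0.076],[0,0,0],80],
    [[0,0,0.076],[0,0,0],80],
    [[0,0,0.076],[0,0,0],80],
    [[0,0,0.076],[0,0,0],80],
    [[0,0,0.076],[0,0,0],80],
    [[0,0,0.076],[0,0,0],80],
    [[0,0,0],[0,0,0],80]
  ]
}}

```text
time: 15.73
position: [0.3862, -0.329, 0.158]
ee_rot: [0.739, 0.674, 0.0, 0.0]
ft_force: [-0.3, 0.3, -0.5]
width: 0.08
grasp_force: 0.0
```

```bash
python3 - <<'E'
from h import *
to([.3838,-.33,.04],-.084)
p=snapshot('scene')
im,o=crop(p,[.385,-.33,.03],25)
q,f=fit([(p,mask(im,'walnut'),o)],[.384,-.33,-.08],(-.024,.024,-.045,.045),0,.054);print(q,f)
a,_=crop(p,[.42,-.29,.06],60)
cv2.imwrite('pics/l1.png',cv2.resize(a,(500,500),interpolation=2))
E
```

```text
t 15.73 pos [ 0.3862 -0.329   0.158 ] yang -0.0929 w 0.08 gf 0.0 F [-0.3  0.3 -0.5]
 j [ 0.05  0.08  0.64  1.93 -0.05  1.14  0.61]  turn z units -0.0057 shift units [-0.0025 -0.0049  0.2359] tilt units [ 0.0007  0.0001 -0.    ]
[ 0.38462848 -0.32913755 -0.10816666] 0.059498473211807124
```

View pics/l1.png

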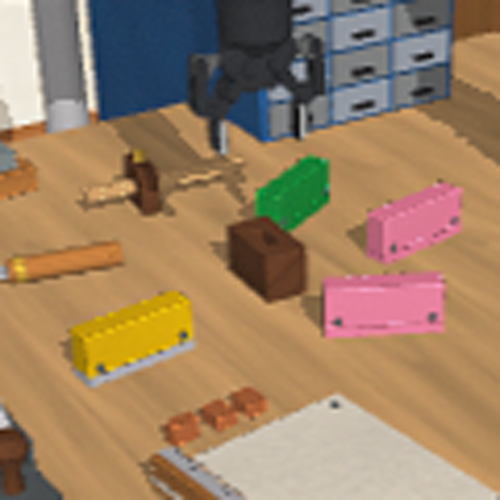

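The scene crop shows the scraper standing upright at (133,335), clear of the board, and the chips on the bench at (183,428), (217,413) and (248,402). The leg block is directly under the open gripper. I'll descend and grip it high, so the fingers will clear the fences.

Emit:
{"method": "move_arm", "body": {
  "increments": [
    [[0,0,0],[-0.002,-0.004,0.03],80],
    [[0,0,0],[0,0,0.055],80],
    [[0,0,0],[0,0,0.055],80],
    [[0,0,0],[0,0,0.055],80],
    [[0,0,0],[0,0,0.035],80],
    [[0,0,0],[0,0,0],80],
    [[0,0,0],[0,0,0],38],
    [[0,0,0],[0,0,0],38],
    [[0,0,0],[0,0,0],38],
    [[0,0,0],[0,0,0],38],
    [[0,0,0],[0,0,0],38],
    [[0,0,0],[0,0,0],38]
  ],
  "force": 60
}}

```text
time: 16.78
position: [0.3849, -0.331, 0.0443]
ee_rot: [0.738, 0.675, 0.001, 0.002]
ft_force: [-0.3, 0.5, 6.4]
width: 0.047
grasp_force: 62.0
```

```bash
python3 - <<'E'
from h import *
to([.3838,-.33,.15],-.084)
E
```

```text
t 16.78 pos [ 0.3849 -0.331   0.0443] yang -0.0898 w 0.047 gf 62.0 F [-0.3  0.5  6.4]
 j [ 0.1   0.25  0.62  2.03 -0.18  0.91  0.73]  turn z units -0.0037 shift units [ 0.0014 -0.0016 -0.2113] tilt units [ 0.0025  0.0009 -0.    ]
```

Emit:
{"method": "move_arm", "body": {
  "increments": [
    [[0,0,0],[0,0,-0.03],38],
    [[0,0,0],[0,0,-0.06],38],
    [[0,0,0],[0,0,-0.06],38],
    [[0,0,0],[0,0,-0.06],38],
    [[0,0,0],[0,0,-0.04],38],
    [[0,0,-0.07],[0,0,0],38],
    [[0,0,-0.07],[0,0,0],38],
    [[0,0,0],[0,0,0],38]
  ]
}}

```text
time: 17.45
position: [0.3835, -0.3299, 0.1682]
ee_rot: [0.659, 0.752, 0.001, 0.001]
ft_force: [-0.5, 1.3, -2.7]
width: 0.0471
grasp_force: 61.5
```

```bash
python3 - <<'E'
from h import *
to([.5744,.1223,.17],.13)
E
```

```text
t 17.45 pos [ 0.3835 -0.3299  0.1682] yang 0.1325 w 0.0471 gf 61.5 F [-0.5  1.3 -2.7]
 j [ 0.05  0.07  0.64  1.92 -0.04  1.16  0.83]  turn z units 0.0016 shift units [ 0.846   0.4979 -0.003 ] tilt units [ 0.0011  0.0002 -0.    ]
```

Emit:
{"method": "move_arm", "body": {
  "increments": [
    [[0,0,0],[0.03,0.018,0],38],
    [[0,0,0],[0.06,0.035,0],38],
    [[0,0,0],[0.065,0.038,0],38],
    [[0,0,0],[0.065,0.038,0],38],
    [[0,0,0],[0.065,0.038,0],38],
    [[0,0,0],[0.065,0.038,0],38],
    [[0,0,0],[0.065,0.038,0],38],
    [[0,0,0],[0.065,0.038,0],38],
    [[0,0,0],[0.065,0.038,0],38],
    [[0,0,0],[0.065,0.038,0],38],
    [[0,0,0],[0.065,0.038,0],38],
    [[0,0,0],[0.065,0.038,0],38]
  ]
}}

```text
time: 18.45
position: [0.5504, 0.0667, 0.1672]
ee_rot: [0.661, 0.75, -0.0, -0.0]
ft_force: [0.4, 0.3, -2.5]
width: 0.0469
grasp_force: 61.5
```

Emit:
{"method": "move_arm", "body": {
  "increments": [
    [[0,0,0],[0.065,0.038,0],38],
    [[0,0,0],[0.065,0.038,0],38],
    [[0,0,0],[0.025,0.014,0],38],
    [[0,0,0],[0,0,0.04],38],
    [[0,0,0],[0,0,0.05],38],
    [[0,0,0],[0,0,0.02],38],
    [[0,0,0],[0,0,0],38],
    [[0,0,0],[0,0,0],38]
  ]
}}

```text
time: 19.12
position: [0.5845, 0.147, 0.1121]
ee_rot: [0.661, 0.751, -0.001, -0.0]
ft_force: [0.8, 0.7, -1.6]
width: 0.0471
grasp_force: 61.5
```

```bash
python3 - <<'E'
from h import *
to([.5744,.1223,.064],.13)
p=snapshot('scene');q=snapshot('top')
a,_=crop(p,[.57,.12,.05],45);b,_=crop(q,[.57,.10,.05],32)
cv2.imwrite('pics/l2.png',np.hstack([cv2.resize(a,(400,400),interpolation=2),cv2.resize(b,(400,400),interpolation=2)]))
E
```

```text
t 19.12 pos [0.5845 0.147  0.1121] yang 0.1275 w 0.0471 gf 61.5 F [ 0.8  0.7 -1.6]
 j [-0.46  0.32  0.21  1.74 -0.07  1.09 -0.11]  turn z units -0.0016 shift units [-0.0463 -0.0262  0.0962] tilt units [-0.0009  0.0003  0.    ]
```

View pics/l2.png

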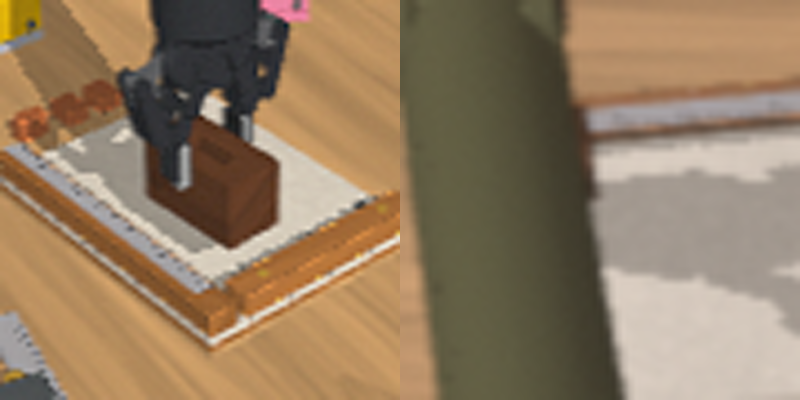

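The block hangs over the corner region, parallel to the fences at about (210,190), with the board clear beneath it. I'll step back off the fences and lower it.

Emit:
{"method": "move_arm", "body": {
  "increments": [
    [[0,0,-0.0015],[-0.024,-0.014,0],38],
    [[0,0,0],[-0.022,-0.012,0],38],
    [[0,0,0],[0,0,0],38],
    [[0,0,0],[0,0,0.03],38],
    [[0,0,0],[0,0,0.035],38],
    [[0,0,0],[0,0,0.02],38],
    [[0,0,0],[0,0,0.008],38],
    [[0,0,0],[0,0,0.003],38],
    [[0,0,0],[0,0,0],38],
    [[0,0,0],[0,0,0],38]
  ]
}}

```text
time: 20.05
position: [0.5757, 0.1232, 0.0651]
ee_rot: [0.659, 0.752, 0.001, 0.0]
ft_force: [0.0, -0.1, -1.4]
width: 0.0475
grasp_force: 61.6
```

```bash
python3 - <<'E'
from h import *
to([.5744,.1223,.062],.13)
E
```

```text
t 20.05 pos [0.5757 0.1232 0.0651] yang 0.1316 w 0.0475 gf 61.6 F [ 0.  -0.1 -1.4]
 j [-0.43  0.34  0.21  1.81 -0.08  0.99 -0.06]  turn z units 0.001 shift units [-0.0014 -0.0028  0.0063] tilt units [ 0.0009 -0.0001 -0.    ]
```

Lower gently to contact.

Emit:
{"method": "move_arm", "body": {
  "increments": [
    [[0,0,0],[0,0,0.003],38],
    [[0,0,0],[0,0,0.003],38],
    [[0,0,0],[0,0,0.002],38],
    [[0,0,0],[0,0,0],38],
    [[0,0,0],[0,0,0],38]
  ]
}}

```text
time: 20.47
position: [0.5759, 0.1234, 0.0624]
ee_rot: [0.659, 0.752, 0.001, 0.0]
ft_force: [-3.0, -1.1, 7.7]
width: 0.0472
grasp_force: 62.5
```

```bash
python3 - <<'E'
from h import *
to([.5744,.1223,.062],.13); print(get_state()['ft_torque'])
E
```

```text
t 20.47 pos [0.5759 0.1234 0.0624] yang 0.1318 w 0.0472 gf 62.5 F [-3.  -1.1  7.7]
 j [-0.43  0.35  0.21  1.81 -0.09  0.99 -0.06]  turn z units 0.0011 shift units [-0.0018 -0.0032  0.0008] tilt units [ 0.0012 -0.0004  0.    ]
[-0.07811858  0.62371301 -0.01432697]
```

Seated on the base at about 9 N. Next I'll slide toward the long fence (tool +y) and the short fence (tool +x).

Emit:
{"method": "move_arm", "body": {
  "increments": [
    [[0,0,0],[0.005,0.005,0],38],
    [[0,0,0],[0.005,0.005,0],38],
    [[0,0,0],[0.005,0.005,0],38],
    [[0,0,0],[0.005,0.005,0],38],
    [[0,0,0],[0.003,0.003,0],38],
    [[0,0,0],[0,0,0],38],
    [[0,0,0],[0,0,0],38]
  ]
}}

```text
time: 21.05
position: [0.5867, 0.1359, 0.0624]
ee_rot: [0.659, 0.752, 0.001, 0.001]
ft_force: [-1.2, -0.7, 5.0]
width: 0.0475
grasp_force: 62.4
```

```bash
cat >> h.py <<'E'
def tf():
    s=get_state(); Rm=R.from_quat(s["ee_rot"]).as_matrix()
    print("Ftool",np.round(Rm.T@s["ft_force"],1),"Ttool",np.round(Rm.T@s["ft_torque"],2))
    d=s["position"][:2]-[.606,.189]; print("board xy",np.round([d@[.9916,.1296],d@[-.1296,.9916]],4))
E
python3 - <<'E'
from h import *
to([.5744,.1223,.062],.13); tf()
E
```

```text
t 21.05 pos [0.5867 0.1359 0.0624] yang 0.1315 w 0.0475 gf 62.4 F [-1.2 -0.7  5. ]
 j [-0.44  0.37  0.21  1.78 -0.09  0.99 -0.07]  turn z units 0.0009 shift units [-0.0237 -0.028   0.0007] tilt units [ 0.0024 -0.      0.    ]
Ftool [-0.5 -1.2 -5. ] Ttool [ 0.17 -0.24  0.  ]
board xy [-0.026  -0.0502]
```

Emit:
{"method": "move_arm", "body": {
  "increments": [
    [[0,0,0],[0.003,0.003,0],38],
    [[0,0,0],[0.003,0.003,0],38],
    [[0,0,0],[0.003,0.002,0],38],
    [[0,0,0],[0,0,0],38],
    [[0,0,0],[0,0,0],38]
  ]
}}

```text
time: 21.47
position: [0.5894, 0.1397, 0.0624]
ee_rot: [0.66, 0.752, 0.0, 0.001]
ft_force: [-2.0, -3.0, 7.9]
width: 0.0471
grasp_force: 62.0
```

```bash
python3 - <<'E'
from h import *
to([.5744,.1223,.062],.13); tf()
E
```

```text
t 21.47 pos [0.5894 0.1397 0.0624] yang 0.1302 w 0.0471 gf 62.0 F [-2.  -3.   7.9]
 j [-0.45  0.38  0.2   1.77 -0.09  1.   -0.08]  turn z units 0.0001 shift units [-0.0306 -0.0343  0.0007] tilt units [0.0012 0.0006 0.    ]
Ftool [-2.7 -2.4 -7.9] Ttool [ 0.49 -0.57  0.17]
board xy [-0.0228 -0.0468]
```

Emit:
{"method": "move_arm", "body": {
  "increments": [
    [[0,0,0],[0.003,0.003,0],38],
    [[0,0,0],[0.002,0.002,0],38],
    [[0,0,0],[0,0,0],38],
    [[0,0,0],[0,0,0],38]
  ]
}}

```text
time: 21.8
position: [0.5898, 0.1401, 0.0625]
ee_rot: [0.66, 0.751, -0.002, 0.0]
ft_force: [-9.5, -7.2, 14.2]
width: 0.0471
grasp_force: 62.2
```

```bash
python3 - <<'E'
from h import *
to([.5744,.1223,.062],.13); tf()
E
```

```text
t 21.8 pos [0.5898 0.1401 0.0625] yang 0.1282 w 0.0471 gf 62.2 F [-9.5 -7.2 14.2]
 j [-0.45  0.38  0.2   1.76 -0.09  1.01 -0.08]  turn z units -0.0011 shift units [-0.0314 -0.0351  0.0012] tilt units [-0.002  0.002 -0.   ]
Ftool [ -6.  -10.4 -14.2] Ttool [ 1.95 -1.31  0.38]
board xy [-0.0224 -0.0464]
```

Both directions have stalled against the fences. The z moment suggests the block is slightly skewed, so I'll trim the yaw and press a bit more.

Emit:
{"method": "move_arm", "body": {
  "increments": [
    [[0,0,0.0025],[0.002,0.001,0],38],
    [[0,0,0],[0.002,0.001,0],38],
    [[0,0,0],[0,0,0],38],
    [[0,0,0],[0,0,0],38]
  ]
}}

```text
time: 22.13
position: [0.5904, 0.1424, 0.0624]
ee_rot: [0.662, 0.75, -0.002, -0.0]
ft_force: [-7.5, -6.8, 12.4]
width: 0.0467
grasp_force: 60.5
```

```bash
python3 - <<'E'
from h import *
to([.5744,.1223,.062],.13); tf()
E
```

```text
t 22.13 pos [0.5904 0.1424 0.0624] yang 0.1241 w 0.0467 gf 60.5 F [-7.5 -6.8 12.4]
 j [-0.45  0.39  0.2   1.76 -0.09  1.01 -0.09]  turn z units -0.0037 shift units [-0.036  -0.0367  0.0009] tilt units [-0.002   0.0017  0.    ]
Ftool [ -5.8  -8.3 -12.4] Ttool [ 1.94 -1.06  0.42]
board xy [-0.0215 -0.0441]
```

Emit:
{"method": "move_arm", "body": {
  "increments": [
    [[0,0,0.002],[0.002,0,0],38],
    [[0,0,0.002],[0.002,0,0],38],
    [[0,0,0],[0,0,0],38],
    [[0,0,0],[0,0,0],38]
  ]
}}

```text
time: 22.47
position: [0.5904, 0.1429, 0.0624]
ee_rot: [0.664, 0.748, -0.003, 0.001]
ft_force: [-7.2, -10.1, 13.0]
width: 0.047
grasp_force: 60.7
```

```bash
python3 - <<'E'
from h import *
to([.5744,.1223,.062],.13); tf()
p=snapshot('scene')
im,o=crop(p,[.585,.14,.05],30)
cv2.imwrite('pics/p1.png',cv2.resize(im,(600,600),interpolation=2))
E
```

```text
t 22.47 pos [0.5904 0.1429 0.0624] yang 0.1186 w 0.047 gf 60.7 F [ -7.2 -10.1  13. ]
 j [-0.45  0.39  0.21  1.76 -0.09  1.01 -0.1 ]  turn z units -0.0073 shift units [-0.037  -0.0367  0.0011] tilt units [-0.0019  0.0031  0.    ]
Ftool [ -9.2  -8.4 -12.9] Ttool [ 1.89 -1.61 -0.11]
board xy [-0.0214 -0.0437]
```

View pics/p1.png

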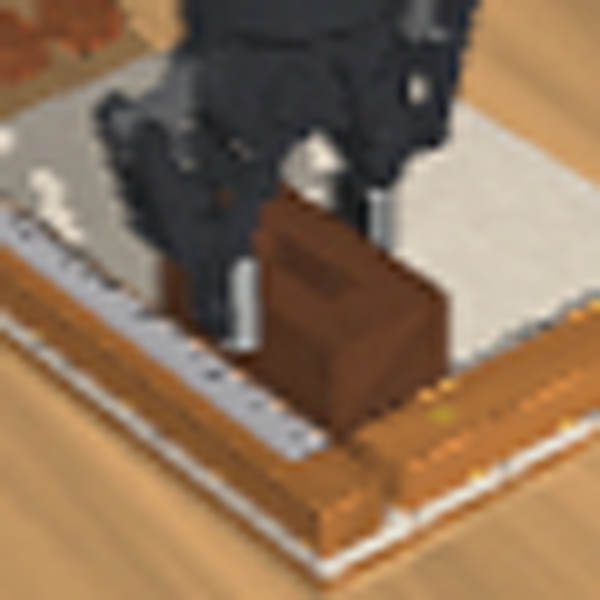

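The scene crop shows the block down in the corner, its long side at the long fence and its end at the short fence near (340,430), with the fingers above the rule. I'll trim the tilt and press both ways.

Emit:
{"method": "move_arm", "body": {
  "increments": [
    [[-0.001,0.0015,0],[0.001,0.002,0],38],
    [[-0.001,0.0015,0],[0.001,0.002,0],38],
    [[0,0,0],[0.001,0.002,0],38],
    [[0,0,0],[0,0,0],38],
    [[0,0,0],[0,0,0],38]
  ]
}}

```text
time: 22.93
position: [0.5907, 0.1429, 0.0624]
ee_rot: [0.664, 0.747, -0.003, -0.001]
ft_force: [-14.6, -12.9, 21.3]
width: 0.0471
grasp_force: 61.6
```

```bash
python3 - <<'E'
from h import *
to([.5744,.1223,.062],.13); tf()
E
```

```text
t 22.93 pos [0.5907 0.1429 0.0624] yang 0.1175 w 0.0471 gf 61.6 F [-14.6 -12.9  21.3]
 j [-0.45  0.39  0.21  1.76 -0.09  1.01 -0.1 ]  turn z units -0.008 shift units [-0.0371 -0.0371  0.0011] tilt units [-0.0041  0.0012 -0.    ]
Ftool [-11.1 -16.2 -21.2] Ttool [ 3.69 -2.19  0.03]
board xy [-0.0212 -0.0437]
```

Emit:
{"method": "move_arm", "body": {
  "increments": [
    [[-0.002,0.0005,0],[0,0,0],38],
    [[-0.002,0.0005,0],[0.001,0,0],38],
    [[0,0,0],[0,0,0],38],
    [[0,0,0],[0,0,0],38]
  ]
}}

```text
time: 23.27
position: [0.5905, 0.1429, 0.0623]
ee_rot: [0.665, 0.747, -0.0, 0.0]
ft_force: [-15.5, -13.9, 20.9]
width: 0.0476
grasp_force: 61.5
```

```bash
python3 - <<'E'
from h import *
to([.5744,.1223,.062],.13); tf()
V=[];
p=snapshot('scene'); im,o=crop(p,[.585,.14,.05],30)
big=cv2.resize(im,None,fx=S,fy=S,interpolation=2)
# ideal seated outline for board fits, drawn (magenta: top fit corner, cyan: joint fit corner)
for c,a,col in(([.606,.189],.130,(255,0,255)),([.6084,.1881],.125,(255,255,0))):
    cc=np.array(c)+R.from_euler('z',a).as_matrix()[:2,:2]@[-.024,-.045]
    cv2.polylines(big,[hullpx(p,[*cc,a],(-.024,.024,-.045,.045),.018,.072,o)],True,col,1,shift=4)
cv2.imwrite('pics/p2.png',cv2.resize(big,(600,600)))
E
```

```text
t 23.27 pos [0.5905 0.1429 0.0623] yang 0.117 w 0.0476 gf 61.5 F [-15.5 -13.9  20.9]
 j [-0.45  0.38  0.21  1.76 -0.09  1.   -0.1 ]  turn z units -0.0083 shift units [-0.0372 -0.0368  0.0006] tilt units [-0.0003  0.0005 -0.    ]
Ftool [-12.  -17.  -20.9] Ttool [ 3.79 -2.45  0.17]
board xy [-0.0213 -0.0437]
```

View pics/p2.png

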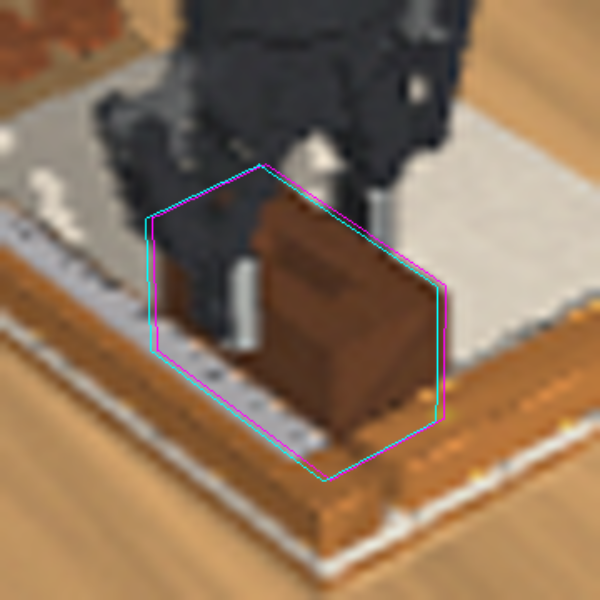

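The seated outline matches the block within about a pixel. But the 12 N along y could still be all friction, so I'll ease off x and down pressure and push harder along y to check.

Emit:
{"method": "move_arm", "body": {
  "increments": [
    [[0,0,0],[0,-0.004,-0.001],38],
    [[0,0,0],[0.003,0,-0.001],38],
    [[0,0,0],[0.003,0,0],38],
    [[0,0,0],[0.002,0,0],38],
    [[0,0,0],[0,0,0],38],
    [[0,0,0],[0,0,0],38]
  ]
}}

```text
time: 23.82
position: [0.5904, 0.1431, 0.0625]
ee_rot: [0.665, 0.747, -0.001, 0.003]
ft_force: [-7.5, -18.3, 13.2]
width: 0.0466
grasp_force: 61.0
```

```bash
python3 - <<'E'
from h import *
to([.5744,.1223,.062],.13); tf()
E
```

```text
t 23.82 pos [0.5904 0.1431 0.0625] yang 0.1154 w 0.0466 gf 61.0 F [ -7.5 -18.3  13.2]
 j [-0.46  0.38  0.21  1.77 -0.08  1.   -0.1 ]  turn z units -0.0093 shift units [-0.0376 -0.0365  0.0011] tilt units [0.002  0.0034 0.    ]
Ftool [-17.4  -9.6 -13.1] Ttool [ 2.49 -3.54 -0.16]
board xy [-0.0215 -0.0435]
```

y is pushed at 17 N, well over the roughly 8 N friction could give, and the block doesn't move, so it touches the short fence. Restoring the press on the long fence and squaring the tilt.

Emit:
{"method": "move_arm", "body": {
  "increments": [
    [[0,0.0015,0],[0,0.002,0.001],38],
    [[0,0.0015,0],[0,0.002,0],38],
    [[0,0,0],[0,0,0],38],
    [[0,0,0],[0,0,0],38],
    [[0,0,0],[0,0,0],38],
    [[0,0,0],[0,0,0],38],
    [[0,0,0],[0,0,0],38],
    [[0,0,0],[0,0,0],38]
  ]
}}

```text
time: 24.48
position: [0.5906, 0.143, 0.0624]
ee_rot: [0.665, 0.747, -0.0, -0.0]
ft_force: [-13.2, -19.0, 20.0]
width: 0.0467
grasp_force: 61.6
```

```bash
python3 - <<'E'
from h import *
to([.5744,.1223,.062],.13); tf()
E
```

```text
t 24.48 pos [0.5906 0.143  0.0624] yang 0.115 w 0.0467 gf 61.6 F [-13.2 -19.   20. ]
 j [-0.45  0.39  0.21  1.76 -0.09  1.   -0.1 ]  turn z units -0.0095 shift units [-0.0374 -0.0369  0.0008] tilt units [-0.0005  0.0003 -0.    ]
Ftool [-17.4 -15.3 -19.9] Ttool [ 3.69 -3.67  0.02]
board xy [-0.0212 -0.0436]
```

The block is held against both fences at 17 N and 15 N, upright, with no yaw moment, so I'm handing in.

```bash
python3 -c "
from cell import hand_in; print(hand_in())"
```

```text
the job is handed in; nothing more can be done
None
```

The job is handed in at about 24.5 s: the scraper swept the three chips onto the bench and stands clear of the board, and the leg block is still held pressed against both fences (about 15 N on the long one, 17 N on the short one).

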